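Draw out the telescopic inspection lamp over the tub

TASK

The tub of clips has to be lit for inspection: press the red lock button on the lamp's boom all the way in, then take the lamp head gently by its orange knob and draw it out past the first stop to the second, fully extended. The boom springs back by itself, so finish while still holding the lamp out at full length; the knob is thin plastic, so grip lightly and do not yank against the stops, and leave the other things on the bench where they are.

Things in the scene. Friction and masses are not known exactly. Their poses are not given: they have to be found in the camera images.
- boom: Bench stand with the telescopic boom, fixed to the table: steel foot 130 x 110 x 16 mm, post, and a level aluminium sleeve (32 mm diameter, axis 180 mm above the table). Origin on the table under the sleeve, 58 mm behind the button along the boom; its x axis points along the boom in the direction in which the lamp is drawn out, z up. A black collar, 50 x 44 mm and 44 mm high (top 202 mm above the table), stands at the front end of the sleeve, centred 58 mm along x.
- lock_button (a joint): Travel of the red lock button, m: 0 = up (boom locked home), 0.008 = fully in (boom free). It moves straight down under about 4 N, then meets a hard stop, and stays in when let go. The boom is free from about 0.006.
- lock_button_top (a point): Centre of the top face of the red round button, 22 mm diameter, on top of the black collar; it stands 12 mm above the collar when up (214 mm above the table) and 4 mm when fully in.
- inner_tube (a joint): How far the thin inner tube has been drawn out of the middle tube, m: 0 = home, 0.07 = its stop (the first stop). Light spring and friction, 3 to 4.5 N to pull, moves first. It springs back if let go.
- mid_tube (a joint): How far the middle tube has been drawn out of the sleeve, m: 0 = home, 0.06 = its stop (the second stop, hard; lamp then 130 mm out from home). Stiffer: about 5 to 7 N to pull, a little more when pulled quickly, so it follows once the inner tube is at its stop. It springs back if let go.
- lamp_head: Lamp head on the inner tube: white housing 76 mm along the boom, 60 across, 26 high, with an upright orange knob on top, one rigid piece that only slides along the boom. Origin under the centre of the housing, 167 mm above the table; x along the boom, outwards, z up. Home is 100 mm from the button. The knob cracks if the fingers press on the head with over 60 N each (120 N summed over both).
- knob (a point): Centre of the free height of the orange knob: an upright cylinder of 24 mm diameter that rises 46 mm above the housing, its top 239 mm above the table; this point is 219 mm above the table, 26 mm above the housing. Nothing near it at this height.
- tub: White round tub, 226 mm across the rim and 105 mm high, full of blue clips, fixed; it stands under the drawn-out lamp. Origin: centre of its underside.
- cup: Small white cup with clips, 68 mm diameter, 70 mm high, loose, beyond the boom. Not to be disturbed. Origin: centre of its underside.
- brush: Hand brush, about 180 mm long, lying on the bench on the robot's side of the boom. Not to be disturbed. Origin: under its middle.
- basket: Pink slatted basket, 310 x 220 x 105 mm, with clips, loose. Not to be disturbed. Origin: centre of its underside.
- jar: Jar with a green cap, 70 mm diameter, 100 mm high, loose. Not to be disturbed. Origin: centre of its underside.
- carton: Small carton, 140 x 100 x 70 mm, loose. Not to be disturbed. Origin: centre of its underside.
- tape: Yellow ring (roll core), 100 mm diameter, 25 mm high, loose. Not to be disturbed. Origin: centre of its underside.
- caliper: Steel caliper, 200 mm long, lying flat. Not to be disturbed. Origin: under the middle of its beam.

How it is judged:
By the outcome, as a careful person would: the job done as asked, in the order asked, and still so for the second after the job is handed in, while the arm keeps its last pose, push and grip.
It also fails if it takes over 35 s, if anything falls off the work surface, if the arm or the gripper's body presses on something with over 40 N, if the wrist force passes 120 N, or if a joint passes its speed limit or range.

ROBOT

A 6-joint arm with a two-finger parallel gripper is mounted at the origin on the work surface. World frame = base frame: x ahead of the robot, y to its left, z up, the work surface at z = 0. Lengths are in m, angles in rad, forces in N, time in s.
With the tool pointing down it reaches from about 0.275 to 0.825 m from the base axis. Payload 4.9 kg.
Tool frame: the origin (TCP) lies on the centre line of the jaws, within the pads' length; the fingertips stand 19 mm ahead of it and the grasp point (between the pads) is the TCP; z points along the fingers, y is the line along which they close (so a half turn about z gives the same grasp; the last joint's range is limited). The gripper opens to 85 mm and grips with 20 to 120 N. Pads are 22 mm wide; open, the fingers measure 114 mm over their backs; the gripper's body (76 mm by 85 mm) begins 54 mm behind the grasp point. The pads swing forward as they close: fully open they stand 13 mm farther back than shut.
Start: joints at [-1.396, 0.326, -0.193, 1.052, 0, 1.437], TCP at [0.167, -0.524, 0.25] pointing down, gripper open.
Joint ranges: [-2.65, 2.65], [-0.97, 1.79], [-1.3, 1.35], [-1.93, 2.1], [-1.47, 1.37], [-3.14, 3.14]. Speed limits (rad/s): [2.57, 2.57, 3.14, 3.14, 3.14, 3.14].

INTERFACE

Orientations are given as a 3x3 rotation matrix whose columns are the frame's x, y, z axes.
In Python, from workcell import * gives the robot as it stands.
- The arm moves only by the shell command python3 -m pendant 'ROWS'. ROWS is JSON, one flat list of numbers, 7 for each row, row after row: the shift along the tool's x, y, z scaled (see below), then the turn, a rotation vector about the tool's x, y, z scaled (see below), then the closure in counts, from 0 (fully open) to 255 (shut). In form: [dx, dy, dz, wx, wy, wz, jaw, dx, dy, dz, wx, wy, wz, jaw, ...]. A call has 1 to 8 rows; each row is the pose to reach, as a shift and turn from the pose commanded when the call began, along the tool's axes at that moment; what a row does not reach only later rows make up. The controller multiplies each number of a shift by 50 cm and each number of a turn by 2 rad. A row lasts 1/10 s, in which the tool goes at most 50 mm and 8.59 degrees, less where a joint would pass 70% of its speed; a pose out of reach is approached as far as the arm can. A call with a number of a shift or a turn outside -1 to 1 is refused whole. A call with a gripper value outside its range is refused whole. The fingers move at their own pace and stop on an object; the grip force is fixed at half the most. Time passes only in rows, so rows that repeat a pose let the fingers close. It gives the time, the measured TCP pose, the force, the opening and the grip force at its end, in the units of the state.
- sense(): the state, without advancing time (a new reading comes with each control period).
- get_image(name): name is "scene" or "top"; returns a dict with "pixels" (480x640x3 uint8, red, green, blue), "z_map" (480x640 float32, m along the optical axis (not along the pixel's ray), 0 where there is no reading), "vfov" (degrees; the focal length in pixels is half the picture's height over the tangent of half this angle, whatever the lens; pixels are square), "cx", "cy" (the principal point, pixels), "D" ([k1, k2, p1, p2, k3] as OpenCV has them; the pictures are not rectified), "T" (4x4, takes a point from camera to world coordinates). Camera axes: x right, y down, z forward; pixel columns grow to the right and rows downward; lengths in m; the calibration is good to about 2 mm. A picture is of the moment at which its call begins.
- hand_in(): hands the job in; it is judged then, once.
The state is a dict: "time_s": time; "q": joint angles; "qd": joint speeds; "joint_efforts": joint torques, N m; "tcp_pos": TCP position; "ee_rot": TCP orientation; "force": force on the tool from outside, world axes, zero at the start; "wrist_torque": the same for the moment, N m; "width": opening from 0.0 (shut) to 1.0 (fully open); "finger_force": force on a finger pad.
Only numpy, scipy, OpenCV 4.12 (cv2) and the standard library are available. Lean on these libraries where they do the work, as an engineer would, in place of code of your own. Each camera call takes 0.05 s, during which the arm holds its last target. There are 200 camera calls.

## Working session

There is one attempt and no reset: what is moved stays moved. The work goes in short steps, Python scripts to look and compute and a shell command to move; the robot and the scene stay as the last step left them, time stands still between calls to the robot, and variables do not carry over. Pictures are saved under pics/ and viewed, at most 10 in all, crops included, and the job is handed in when it is done.

```bash
mkdir -p pics; ls; cat > h.py <<'E'
from workcell import *
import numpy as np, cv2
def grab(n,f=None):
    im=get_image(n)
    if f: cv2.imwrite('pics/'+f,im['pixels'][:,:,::-1])
    fl=240/np.tan(np.radians(im['vfov'])/2)
    im['K']=np.array([[fl,0,im['cx']],[0,fl,im['cy']],[0,0,1]]);im['D']=np.array(im['D'],float);im['T']=np.array(im['T'])
    return im
def plane(im,u,v,h):
    p=cv2.undistortPoints(np.array([[[u,v]]],float),im['K'],im['D'])[0,0]
    d=im['T'][:3,:3]@np.array([p[0],p[1],1]);o=im['T'][:3,3]
    return o+d*(h-o[2])/d[2]
def depthpt(im,u,v):
    z=im['z_map'][int(v),int(u)];p=cv2.undistortPoints(np.array([[[u,v]]],float),im['K'],im['D'])[0,0]
    return im['T'][:3,:3]@np.array([p[0]*z,p[1]*z,z])+im['T'][:3,3]
def blobs(im,lo,hi,amin=30):
    hsv=cv2.cvtColor(im['pixels'],cv2.COLOR_RGB2HSV)
    m=cv2.inRange(hsv,np.array(lo),np.array(hi))
    n,l,s,c=cv2.connectedComponentsWithStats(m)
    return [(c[i].round(1),s[i].tolist()) for i in range(1,n) if s[i,4]>=amin]
E
python3 - <<'E'
from h import *
for n in('top','scene'):
    im=grab(n,n+'0.png'); print(n,im['T'].round(3).tolist())
    for nm,lo,hi in(('red',(0,150,90),(6,255,255)),('red2',(174,150,90),(180,255,255)),('or',(7,150,120),(20,255,255))):
        for c,s in blobs(im,lo,hi): print(nm,c,s,depthpt(im,*c).round(3))
s=sense();print(s['tcp_pos'],s['ee_rot'],s['force'],s['width'])
E
```

```text
pics
top [[0.023, -0.997, 0.07, 0.396], [-1.0, -0.023, -0.008, 0.037], [0.009, -0.07, -0.997, 1.621], [0.0, 0.0, 0.0, 1.0]]
or [287.1 192.9] [284, 190, 7, 7, 43] [0.625 0.106 0.235]
scene [[-0.447, 0.557, -0.7, 1.491], [0.894, 0.277, -0.351, 0.523], [-0.002, -0.783, -0.622, 1.022], [0.0, 0.0, 0.0, 1.0]]
red [499.5 125.1] [491, 102, 18, 48, 360] [-0.325  0.403  0.26 ]
or [330.8 247.7] [328, 241, 7, 15, 83] [0.636 0.112 0.227]
[ 0.16709698 -0.52352653  0.24960349] [[ 9.52709164e-01  3.03883528e-01 -2.24299048e-04]
 [ 3.03883521e-01 -9.52708056e-01  1.47195418e-03]
 [ 2.33611120e-04 -1.47050502e-03 -9.99998892e-01]] [0.98611984 0.35861663 0.17899074] 0.9989761566474228
```

View pics/top0.png

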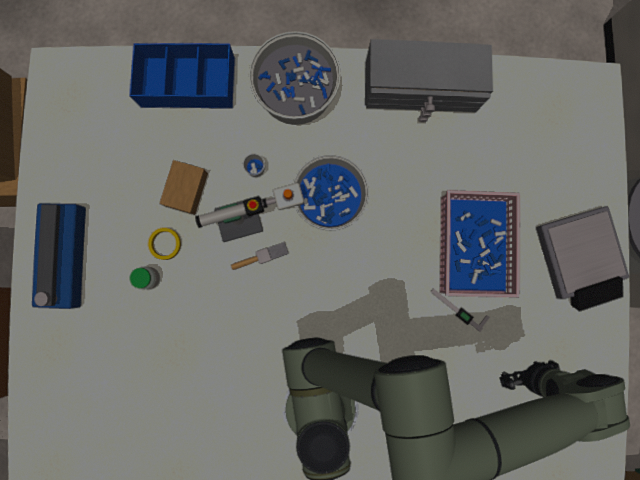

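View pics/scene0.png

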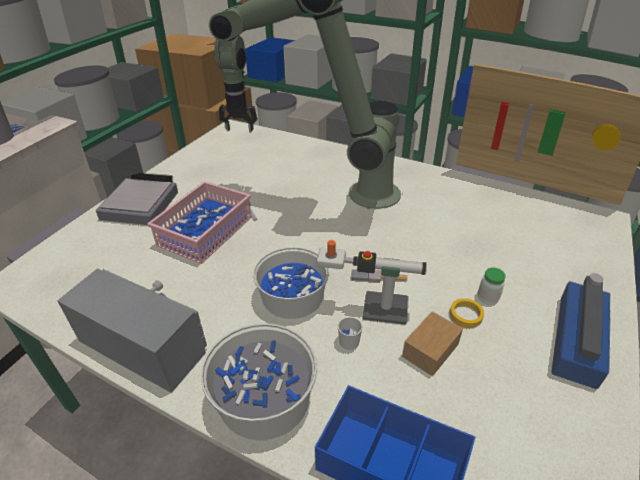

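Top view: the orange knob is at about (287,194), the red button on its collar at (253,205), and the boom runs left to right with the tub at (331,193). Scene view: the knob is at (331,248), the button at (367,255). Next I measure the button and the boom axis.

```bash
python3 - <<'E'
from h import *
P={}
for n,(x0,x1,y0,y1) in(('top',(230,310,180,220)),('scene',(315,385,235,275))):
    im=grab(n); hsv=cv2.cvtColor(im['pixels'],cv2.COLOR_RGB2HSV)[y0:y1,x0:x1]
    m=((hsv[:,:,1]>150)&(hsv[:,:,2]>60)&((hsv[:,:,0]<22)|(hsv[:,:,0]>172))).astype(np.uint8)
    k,l,s,c=cv2.connectedComponentsWithStats(m)
    for i in range(1,k):
        if s[i,4]<15: continue
        ys,xs=np.where(l==i); u,v=c[i]+[x0,y0]
        hs=hsv[ys,xs,0]
        red=(hs<6)|(hs>172)
        ur,vr=(xs[red].mean()+x0,ys[red].mean()+y0) if red.any() else (0,0)
        print(n,(u.round(1),v.round(1)),s[i].tolist(),'red',red.sum(),round(ur,1),round(vr,1),
          'h.214',plane(im,u,v,.214).round(4),'h.239',plane(im,u,v,.239).round(4),'h.219',plane(im,u,v,.219).round(4),'depth',depthpt(im,u,v).round(3), 'red.214',plane(im,ur,vr,.214).round(4))
E
```

```text
top (np.float64(287.4), np.float64(193.8)) [54, 10, 8, 9, 62] red 0 0 0 h.214 [0.6265 0.1062 0.214 ] h.239 [0.6224 0.105  0.239 ] h.219 [0.6257 0.106  0.219 ] depth [0.623 0.105 0.237] red.214 [1.2065 0.9947 0.214 ]
top (np.float64(252.0), np.float64(203.9)) [18, 20, 9, 9, 62] red 31 252.3 204.3 h.214 [0.5965 0.2015 0.214 ] h.239 [0.593  0.1986 0.239 ] h.219 [0.5958 0.2009 0.219 ] depth [0.597 0.202 0.211] red.214 [0.5956 0.2006 0.214 ]
scene (np.float64(331.0), np.float64(248.1)) [13, 6, 7, 15, 102] red 0 0 0 h.214 [0.6233 0.106  0.214 ] h.239 [0.6501 0.1189 0.239 ] h.219 [0.6287 0.1086 0.219 ] depth [0.638 0.113 0.228] red.214 [-1.8416 -5.6765  0.214 ]
scene (np.float64(366.7), np.float64(254.8)) [48, 17, 10, 7, 47] red 28 366.9 253.8 h.214 [0.6054 0.2059 0.214 ] h.239 [0.6328 0.2157 0.239 ] h.219 [0.6109 0.2078 0.219 ] depth [0.603 0.205 0.212] red.214 [0.6015 0.2047 0.214 ]
```

Knob ≈ (0.625, 0.106) and button ≈ (0.597, 0.2015). They are 0.100 m apart, as specified, and the heights match. The boom axis is about (0.28, -0.96). I'll move over with the jaws shut and turn so they close across the boom.

```bash
cat >> h.py <<'E'
from scipy.spatial.transform import Rotation as Ro
def need(p,yaw):
    s=sense();R=np.array(s['ee_rot']);c,q=np.cos(yaw),np.sin(yaw)
    G=np.array([[c,q,0],[q,-c,0],[0,0,-1.]])
    print('tcp',np.round(s['tcp_pos'],4),'F',np.round(s['force'],1),'shift',(R.T@(np.array(p)-s['tcp_pos'])/.5).round(4),'turn',(Ro.from_matrix(R.T@G).as_rotvec()/2).round(4),'t',s['time_s'])
E
python3 -m pendant '[0.63,-0.56,-0.2,0,0,-0.39,255,0.63,-0.56,-0.2,0,0,-0.39,255,0.63,-0.56,-0.2,0,0,-0.39,255,0.63,-0.56,-0.2,0,0,-0.39,255,0.63,-0.56,-0.2,0,0,-0.39,255,0.63,-0.56,-0.2,0,0,-0.39,255,0.63,-0.56,-0.2,0,0,-0.39,255,0.63,-0.56,-0.2,0,0,-0.39,255]'
python3 -c "
from h import *
need([.597,.2015,.30],1.855)"
```

```text
time_s: 1.0
tcp_pos: [0.3662, -0.1874, 0.3432]
ee_rot: [[0.464, 0.886, 0.0], [0.886, -0.464, -0.0], [-0.0, 0.001, -1.0]]
force: [0.5, -0.6, -0.9]
width: -0.002
finger_force: 0.0
tcp [ 0.3662 -0.1874  0.3432] F [ 0.5 -0.6 -0.9] shift [0.9032 0.048  0.0864] turn [ 3.000e-04  1.000e-04 -3.833e-01] t 1.0
```

```bash
python3 -m pendant '[0.9,0.048,0,0,0,-0.383,255,0.9,0.048,0,0,0,-0.383,255,0.9,0.048,0,0,0,-0.383,255,0.9,0.048,0,0,0,-0.383,255,0.9,0.048,0,0,0,-0.383,255,0.9,0.048,0,0,0,-0.383,255,0.9,0.048,0,0,0,-0.383,255,0.9,0.048,0,0,0,-0.383,255]'
python3 -c "
from h import *
need([.597,.2015,.245],1.855)"
```

```text
time_s: 1.8
tcp_pos: [0.5703, 0.1569, 0.3425]
ee_rot: [[-0.281, 0.96, 0.0], [0.96, 0.281, -0.0], [-0.0, -0.0, -1.0]]
force: [1.3, -1.3, 0.4]
width: 0.002
finger_force: 0.0
tcp [0.5703 0.1569 0.3425] F [ 1.3 -1.3  0.4] shift [0.0707 0.0762 0.1949] turn [-0.      0.0001  0.0001] t 1.8
```

```bash
python3 -m pendant '[0.07,0.076,0.07,0,0,0,255,0.07,0.076,0.12,0,0,0,255,0.07,0.076,0.17,0,0,0,255,0.07,0.076,0.17,0,0,0,255,0.07,0.076,0.17,0,0,0,255]'
python3 - <<'E'
from h import *
need([.597,.2015,.235],1.855)
grab('top','t1.png');im=grab('scene'); cv2.imwrite('pics/s1.png',cv2.resize(im['pixels'][180:300,280:440,::-1],None,fx=5,fy=5,interpolation=cv2.INTER_CUBIC))
E
```

```text
time_s: 2.3
tcp_pos: [0.5962, 0.1989, 0.2577]
ee_rot: [[-0.28, 0.96, -0.001], [0.96, 0.28, -0.0], [0.0, -0.001, -1.0]]
force: [0.2, 0.2, 0.2]
width: -0.002
finger_force: 0.0
tcp [0.5962 0.1989 0.2577] F [0.2 0.2 0.2] shift [0.0045 0.0031 0.0455] turn [-0.0006 -0.     -0.0002] t 2.3
```

View pics/s1.png

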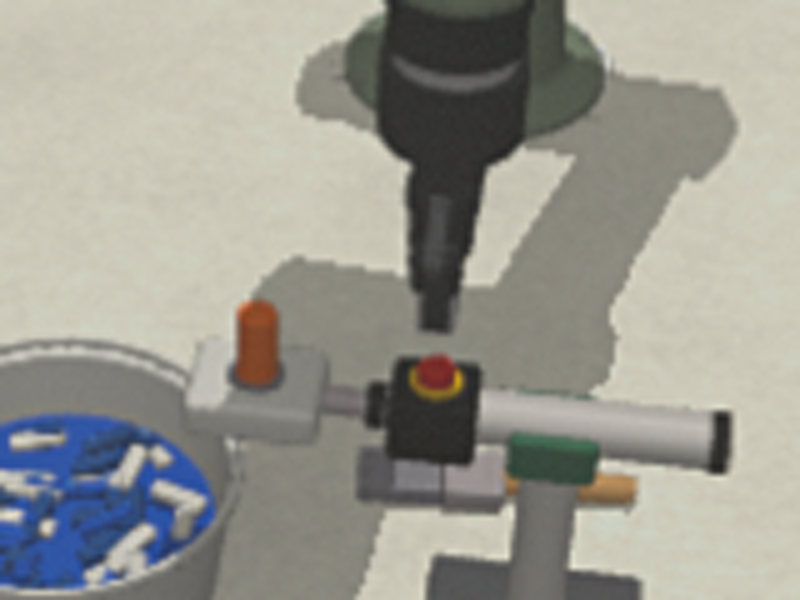

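The crop shows the shut tips directly above the red button: tips at (437,330), button at (437,370). I'll press slowly.

```bash
python3 -m pendant '[0.003,0.003,0.025,0,0,0,255,0.003,0.003,0.045,0,0,0,255,0.003,0.003,0.05,0,0,0,255,0.003,0.003,0.054,0,0,0,255,0.003,0.003,0.057,0,0,0,255,0.003,0.003,0.060,0,0,0,255,0.003,0.003,0.060,0,0,0,255]'
```

```text
time_s: 3.1
tcp_pos: [0.5973, 0.2008, 0.2276]
ee_rot: [[-0.28, 0.96, -0.0], [0.96, 0.28, -0.0], [-0.0, -0.0, -1.0]]
force: [-1.3, -0.9, 1.4]
width: 0.0
finger_force: 1.0
```

```bash
python3 -m pendant '[0,0,0.002,0,0,0,255,0,0,0.004,0,0,0,255,0,0,0.004,0,0,0,255]'; python3 -m pendant '[0,0,0.002,0,0,0,255,0,0,0.003,0,0,0,255,0,0,0.003,0,0,0,255]'
```

```text
time_s: 3.4
tcp_pos: [0.5974, 0.2009, 0.2255]
ee_rot: [[-0.28, 0.96, -0.0], [0.96, 0.28, -0.0], [-0.0, -0.0, -1.0]]
force: [-1.7, -1.8, 2.7]
width: 0.004
finger_force: 1.1
time_s: 3.7
tcp_pos: [0.5975, 0.2009, 0.225]
ee_rot: [[-0.28, 0.96, 0.001], [0.96, 0.28, 0.0], [-0.0, 0.001, -1.0]]
force: [-2.7, -1.7, 7.4]
width: 0.002
finger_force: 3.9
```

```bash
python3 -m pendant '[0,0,0.002,0,0,0,255,0,0,0.002,0,0,0,255]'; python3 -m pendant '[0,0,0.002,0,0,0,255,0,0,0.002,0,0,0,255]'
```

```text
time_s: 3.9
tcp_pos: [0.5975, 0.2009, 0.225]
ee_rot: [[-0.28, 0.96, 0.001], [0.96, 0.28, 0.0], [-0.0, 0.001, -1.0]]
force: [-5.6, -2.9, 12.8]
width: -0.001
finger_force: 6.3
time_s: 4.1
tcp_pos: [0.5976, 0.2009, 0.2249]
ee_rot: [[-0.28, 0.96, 0.002], [0.96, 0.28, 0.0], [-0.0, 0.002, -1.0]]
force: [-6.9, -2.6, 16.9]
width: -0.001
finger_force: 8.6
```

Hard stop reached: 17 N with no further motion, so the button is in. Lifting, opening and moving over the knob.

```bash
python3 -m pendant '[0,0,-0.08,0,0,0,255,0,0,-0.15,0,0,0,200,-0.1,0,-0.16,0,0,0,100,-0.2,0,-0.16,0,0,0,100,-0.2,0,-0.16,0,0,0,100,-0.2,0,-0.16,0,0,0,100,-0.2,0,-0.16,0,0,0,100]'
python3 - <<'E'
from h import *
need([.625,.1055,.222],1.855)
im=grab('scene'); cv2.imwrite('pics/s2.png',cv2.resize(im['pixels'][180:300,260:420,::-1],None,fx=5,fy=5,interpolation=cv2.INTER_CUBIC))
E
```

```text
time_s: 4.8
tcp_pos: [0.6253, 0.1056, 0.3016]
ee_rot: [[-0.281, 0.96, -0.001], [0.96, 0.281, 0.001], [0.001, -0.001, -1.0]]
force: [0.3, -0.4, 0.0]
width: 0.612
finger_force: 0.0
tcp [0.6253 0.1056 0.3016] F [ 0.3 -0.4  0. ] shift [-0.0002 -0.0005  0.1591] turn [-0.0003 -0.0004  0.0002] t 4.8
```

View pics/s2.png

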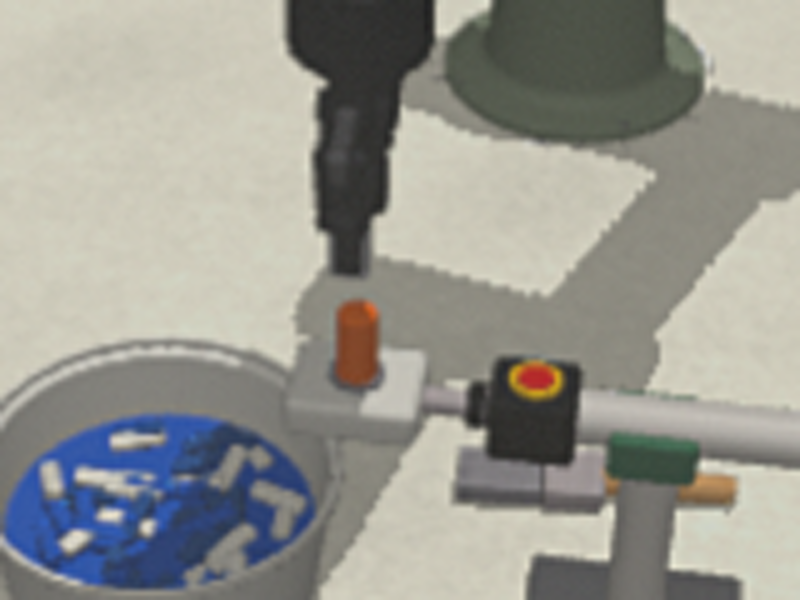

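The button is in (lower, at (537,378)) and the tips are above the knob at (357,340). I'll descend, then close gradually.

```bash
python3 -m pendant '[0,0,0.06,0,0,0,100,0,0,0.12,0,0,0,100,0,0,0.158,0,0,0,100,0,0,0.158,0,0,0,160,0,0,0.158,0,0,0,175,0,0,0.158,0,0,0,175,0,0,0.158,0,0,0,178,0,0,0.158,0,0,0,178]'; python3 -m pendant '[0,0,0,0,0,0,182,0,0,0,0,0,0,182]'
```

```text
time_s: 5.65
tcp_pos: [0.626, 0.105, 0.2243]
ee_rot: [[-0.28, 0.96, 0.002], [0.96, 0.28, 0.0], [-0.0, 0.002, -1.0]]
force: [-0.4, 0.7, -0.5]
width: 0.301
finger_force: 0.0
time_s: 5.85
tcp_pos: [0.6261, 0.105, 0.2238]
ee_rot: [[-0.28, 0.96, 0.002], [0.96, 0.28, 0.0], [-0.0, 0.002, -1.0]]
force: [1.8, 1.5, 0.6]
width: 0.285
finger_force: 0.8
```

```bash
python3 -m pendant '[0,0,0,0,0,0,184,0,0,0,0,0,0,184]';python3 -m pendant '[0,0,0,0,0,0,186,0,0,0,0,0,0,186]'
```

```text
time_s: 6.05
tcp_pos: [0.6264, 0.105, 0.2238]
ee_rot: [[-0.28, 0.96, 0.002], [0.96, 0.28, 0.0], [-0.0, 0.002, -1.0]]
force: [2.6, 1.7, 2.2]
width: 0.283
finger_force: 3.8
time_s: 6.25
tcp_pos: [0.6263, 0.105, 0.2238]
ee_rot: [[-0.28, 0.96, 0.002], [0.96, 0.28, 0.0], [-0.0, 0.002, -1.0]]
force: [4.4, 1.2, 4.6]
width: 0.274
finger_force: 17.5
```

```bash
python3 -m pendant '[0,0.001,0,0,0,0,188,-0.01,0.001,0,0,0,0,188,-0.025,0.001,0,0,0,0,188,-0.04,0.001,0,0,0,0,188,-0.055,0.001,0,0,0,0,188,-0.07,0.001,0,0,0,0,188,-0.08,0.001,0,0,0,0,188,-0.08,0.001,0,0,0,0,188]'
```

```text
time_s: 7.05
tcp_pos: [0.6379, 0.0671, 0.2238]
ee_rot: [[-0.28, 0.96, 0.002], [0.96, 0.28, 0.002], [0.001, 0.002, -1.0]]
force: [4.8, 2.5, 4.3]
width: 0.271
finger_force: 32.6
```

```bash
python3 -m pendant '[-0.012,0.001,-0.001,0,0,0,188,-0.024,0.001,-0.001,0,0,0,188,-0.034,0.002,-0.001,0,0,0,188,-0.042,0.002,-0.001,0,0,0,188,-0.05,0.002,-0.001,0,0,0,188,-0.054,0.002,-0.001,0,0,0,188,-0.054,0.002,-0.001,0,0,0,188]'
python3 - <<'E'
from h import *
for n in('scene','top'):
    im=grab(n)
    for c,s in blobs(im,(7,150,100),(20,255,255),8): print(n,c,s)
    if n=='scene': cv2.imwrite('pics/s3.png',cv2.resize(im['pixels'][180:300,260:420,::-1],None,fx=5,fy=5,interpolation=cv2.INTER_CUBIC))
E
```

```text
time_s: 7.75
tcp_pos: [0.6456, 0.0418, 0.2238]
ee_rot: [[-0.281, 0.96, 0.0], [0.96, 0.281, 0.002], [0.002, 0.001, -1.0]]
force: [2.9, 4.9, 4.1]
width: 0.274
finger_force: 32.7
scene [366.5 254.2] [363, 252, 8, 6, 19]
top [252.4 204.3] [249, 201, 8, 8, 20]
```

View pics/s3.png

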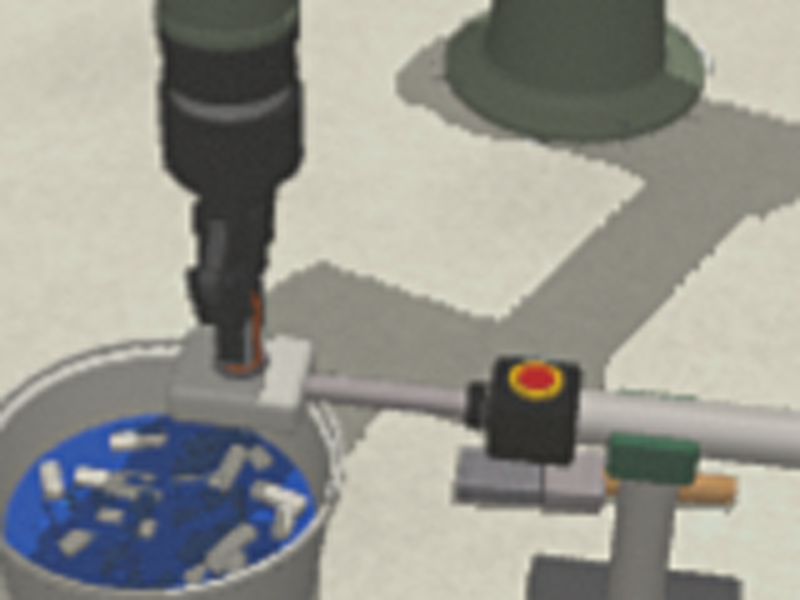

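The lamp follows, the knob held at (240,330) in the crop and about 66 mm out. I'll ease past the first stop.

```bash
python3 -m pendant '[-0.005,0,0,0,0,0,188,-0.01,0,0,0,0,0,188,-0.017,0,0,0,0,0,188,-0.025,0,0,0,0,0,188,-0.035,0,0,0,0,0,188,-0.045,0,0,0,0,0,188,-0.055,0,0,0,0,0,188,-0.06,0,0,0,0,0,188]'
```

```text
time_s: 8.65
tcp_pos: [0.6542, 0.0134, 0.2238]
ee_rot: [[-0.281, 0.96, 0.0], [0.96, 0.281, 0.003], [0.003, 0.001, -1.0]]
force: [2.4, 6.7, 3.8]
width: 0.274
finger_force: 32.7
```

```bash
python3 -m pendant '[-0.01,0,0,0,0,0,188,-0.02,0,0,0,0,0,188,-0.03,0,0,0,0,0,188,-0.04,0,0,0,0,0,188,-0.05,0,0,0,0,0,188,-0.056,0,0,0,0,0,188,-0.06,0,0,0,0,0,188,-0.06,0,0,0,0,0,188]'
```

```text
time_s: 9.45
tcp_pos: [0.6629, -0.0152, 0.2238]
ee_rot: [[-0.281, 0.96, 0.001], [0.96, 0.281, 0.003], [0.002, 0.002, -1.0]]
force: [3.5, 5.8, 4.5]
width: 0.271
finger_force: 32.7
```

```bash
python3 -m pendant '[-0.002,0,0,0,0,0,188,-0.004,0,0,0,0,0,188,-0.006,0,0,0,0,0,188,-0.006,0,0,0,0,0,188]';python3 -m pendant '[-0.002,0,0,0,0,0,188,-0.003,0,0,0,0,0,188,-0.003,0,0,0,0,0,188]'
```

```text
time_s: 9.85
tcp_pos: [0.6637, -0.0177, 0.2238]
ee_rot: [[-0.281, 0.96, 0.001], [0.96, 0.281, 0.003], [0.003, 0.002, -1.0]]
force: [4.2, 7.8, 4.3]
width: 0.267
finger_force: 32.7
time_s: 10.15
tcp_pos: [0.6641, -0.019, 0.2238]
ee_rot: [[-0.281, 0.96, 0.001], [0.96, 0.281, 0.003], [0.003, 0.002, -1.0]]
force: [3.7, 7.6, 4.3]
width: 0.27
finger_force: 32.7
```

```bash
python3 -m pendant '[-0.001,0,0,0,0,0,188,-0.002,0,0,0,0,0,188,-0.002,0,0,0,0,0,188]';python3 -m pendant '[-0.001,0,0,0,0,0,188,-0.002,0,0,0,0,0,188,-0.002,0,0,0,0,0,188]'
```

```text
time_s: 10.45
tcp_pos: [0.6642, -0.0196, 0.2238]
ee_rot: [[-0.282, 0.96, 0.001], [0.96, 0.282, 0.004], [0.004, 0.002, -1.0]]
force: [2.4, 8.2, 4.3]
width: 0.27
finger_force: 32.7
time_s: 10.75
tcp_pos: [0.6642, -0.0196, 0.2237]
ee_rot: [[-0.282, 0.959, 0.0], [0.959, 0.282, 0.006], [0.006, 0.002, -1.0]]
force: [3.2, 10.9, 4.3]
width: 0.272
finger_force: 32.7
```

The second stop is reached: the tool has stopped moving and the pull is rising (about 10 N). One check picture before handing in.

```bash
python3 -c "
from h import *
grab('scene','s4.png'); need([.6642,-.0196,.2237],1.855)"
```

```text
tcp [ 0.6643 -0.0196  0.2237] F [ 2.8 10.4  4.8] shift [ 0.0001 -0.0001  0.    ] turn [ 0.001  -0.0028  0.0009] t 10.8
```

View pics/s4.png

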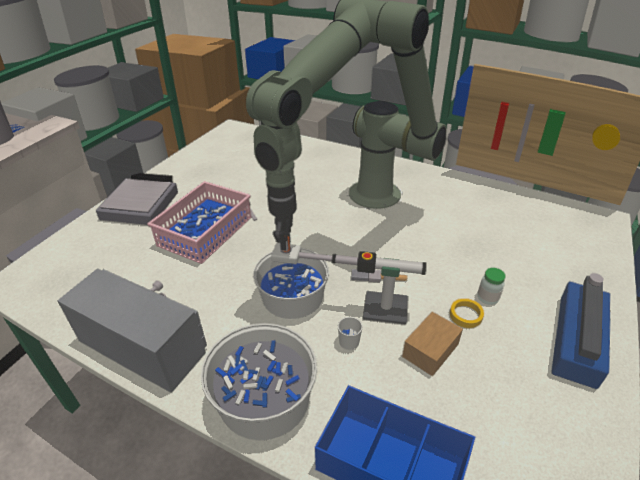

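The lamp is held out over the tub at (288,252), with both tubes extended and everything else where it was.

```bash
python3 -c "
from workcell import *
print(hand_in())"
```

```text
the job is handed in; nothing more can be done
None
```

The job is handed in: I pressed the lock button to its hard stop, then drew the lamp to its second stop, about 130 mm out, and it is still held there by the knob with about 33 N on the finger pad; the last picture shows nothing else moved.

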